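# Light the copy stand and hold a sample vial in focus with the lift lever

### The job

Get the sample vial ready for its photograph: first press the yellow lamp pedal right down to its stop for about half a second and let it spring back up. Then press the red pad of the focus lift's lever until the orange pointer on the black stage is level with the green focus mark, and finish while still holding it there; the lever springs back if let go. Work the stage only through its lever, keep the vial standing on it, and leave the green mark and all the things lying about where they are.

Things in the scene. Friction and masses are not known exactly. Their poses are not given: they have to be found in the camera images.
- pedal_base: dark steel base plate of the lamp pedal, 150 x 90 x 8 mm, fixed to the board. Origin: centre of its underside, on the board (z = 0). Its x axis points from the free end of the pedal towards its hinge; z up. It stands either left or right of the focus lift
- lamp_pedal (a joint): angle of the yellow spring pedal (treadle 128 x 68 x 8 mm with a black ribbed rubber tread). It is hinged at the far (+x) end of its base, 58 mm from the base's origin and 26 mm above the board; its free end stands up. 0 = up (rest, 0.30 rad above level), grows as pressed down, 0.26 rad = its stop. A spring returns it; pressed at the tread point it needs about 5 N to start and 10 N at the stop
- pedal_tread (a point): point on the upper face of the pedal's tread, middle of its width, 100 mm from the hinge and 24 mm from the free end; 61 mm above the board at rest and moving down about 26 mm to the stop
- focus_lift: the focus lift, fixed to the board: steel base plate 250 x 124 x 8 mm, a grey housing 100 x 80 mm to 88 mm height, and an aluminium scale post to 168 mm height. Origin on the underside of the base plate, on the board; x axis points from the lever's red pad towards the stage, z up. The plate spans x -110 to 140 mm; lever hinge at x 30 mm, height 75 mm; stage centre at x 86 mm, y 0; post at x 52 mm, y 54 mm
- lift_lever: the hand lever of the focus lift: flat steel bar 20 mm wide, reaching from its hinge towards -x of the lift, with a red plastic pad 44 x 44 mm on its end. Origin at the hinge. At rest it stands 0.22 rad above level; it turns down by up to 0.45 rad (stop). The stage rises 0.1 m per rad of lever. A spring returns it: pressed at the pad it takes about 4.5 N to start, 8 N half way, 11 N at the stop
- lever_pad (a point): centre of the upper face of the red pad, 140 mm from the lever's hinge; 117 mm above the board at rest. 1.4 mm down here lifts the stage by 1 mm
- lift_stage: black square stage 74 x 74 x 8 mm with a low rim (4 mm), carried on a steel ram above the grey housing. Origin: centre of its underside, 96 mm above the board at rest; it rises straight up to 45 mm when the lever is pressed fully
- pointer_tip (a point): tip of the orange pointer (3 mm thick) on the stage's edge, beside the scale post; 100 mm above the board at rest, rises with the stage
- mark_centre (a point): centre of the green focus mark, a collar 16 x 18 x 10 mm on the scale post, at a different height each time (114 to 132 mm above the board), 14 to 32 mm above the pointer at rest
- vial: sample vial with a white screw cap, 25 mm across, 55 mm high, standing on the black stage. Origin: centre of its foot; z up its axis
- loupe: folding loupe lying on the board, 38 x 82 x 15 mm, bystander; origin centre of underside
- tape_roll: small dark tape roll lying on the board, 55 mm across, 19 mm high, bystander; origin centre of underside
- marker: white marker pen with red cap lying on the board, 18 x 133 x 18 mm, bystander; origin centre of underside
- weight: brass check weight standing on the board, 32 mm across, 30 mm high, bystander; origin centre of underside
- scale_bar: black and white scale bar lying on the board, 12 x 100 x 8 mm, bystander; origin centre of underside

How it is judged:
On the way, in this order (a step that is already met when the one before it is completed fails the run):
1. the lamp pedal is pressed to its stop (over 0.235 of 0.26 rad) for 0.3 s (value of joint lamp_pedal above 0.235 rad), for 0.3 s.
2. the pedal is let up again (under 0.04 rad) with the stage still down (value of joint lamp_pedal below 0.04 rad and z of pointer_tip in the frame of focus_lift below 0.108 m), for 0.1 s.
3. the lever is pressed until the pointer is within 5 mm of the mark's height (z of pointer_tip in the frame of mark_centre between -0.005 and 0.005 m), for 0.5 s.
At the end, for the whole second after the job is handed in: The robot is still pressing the lever (over 3 N) and holds the pointer within 5 mm above or below the centre of the green mark (within the mark's own height), stage at rest (under 10 mm/s); the pedal is up again (under 0.04 rad); the vial stands upright (within 0.15 rad) and still on the stage (all of step 3 and linear speed of lift_stage below 0.01 m/s and contact force between any of the fingers, the arm and lift_lever above 3 N and value of joint lamp_pedal below 0.04 rad and contact force between vial and lift_stage above 0.05 N and angle between vial's own z axis and vertical below 0.15 rad and linear speed of vial below 0.02 m/s); the arm keeps its last pose, push and grip.
It fails at once if the robot touches the stage or the vial (over 1 N) (contact force between any of the fingers, the arm and lift_stage above 1 N or contact force between any of the fingers, the arm and vial above 1 N).
It fails at once if the vial tips over (over 0.6 rad) (angle between vial's own z axis and vertical above 0.6 rad).
It fails at once if the green mark is shifted by more than 4 mm (distance of mark_centre from where it was at the start of the episode above 0.004 m).
It fails at once if a bystander is moved by more than 25 mm (distance of any of loupe, tape_roll, marker, weight, scale_bar from where it was at the start of the episode above 0.025 m).
It also fails if it takes over 38 s, if anything falls off the work surface, if the arm or the gripper's body presses on something with over 40 N, if the wrist force passes 120 N, or if a joint passes its speed limit or range.

### The arm

A 7-joint arm with a two-finger parallel gripper is mounted at the origin on a cart in front of the work surface, level with it; the furniture and walls round the work are solid. World frame = base frame: x ahead of the robot, y to its left, z up, the work surface at z = 0. Lengths are in m, angles in rad, forces in N, time in s.
With the tool pointing down it reaches from about 0.4 to 0.85 m from the base axis. Payload 10.4 kg.
Tool frame: the origin (TCP) lies midway between the tips of the shut fingers; the grasp point (between the pads) lies 19 mm behind it; z points along the fingers, y is the line along which they close (so a half turn about z gives the same grasp; the last joint's range is limited). The gripper opens to 87 mm and grips with 3 to 60 N. Pads are 19 mm wide; open, the fingers measure 117 mm over their backs; the gripper's body (75 mm by 190 mm) begins 51 mm behind the grasp point.
Start: joints at [-1.355, 0.332, -0.065, 1.46, 0.022, 1.35, -0.088], TCP at [0.148, 0.607, 0.223] pointing down, gripper open.
Joint ranges: [-2.6, 2.6], [-0.5, 2.12], [-1.47, 1.34], [0.16, 2.42], [-1.27, 4.41], [0.06, 2.06], [-2.6, 2.6]. Speed limits (rad/s): [2.22, 2.22, 2.79, 2.79, 3.14, 3.14, 3.14].

### API

Orientations are given as a unit quaternion [x, y, z, w].
In Python, from bench import sensors, eyes, order gives the robot as it stands.
- The arm moves only by the tool arm_command, never from a script. Its argument "steps" is a list of rows, each an object with "rot": the turn, a rotation vector about the world's x, y, z in degrees, a list of three; "slide": the shift along the world's x, y, z in m, a list of three; "grip": the opening, from 0 (shut) to 1 (fully open). A call has exactly 8 rows; each row shifts and turns the commanded pose from where the row before left it; what a row does not reach is not made up. A row lasts 1/8 s, in which the tool goes at most 62.5 mm and 10.7 degrees, less where a joint would pass 70% of its speed; a pose out of reach is approached as far as the arm can. A call with a gripper value outside its range is refused whole. The fingers move at their own pace and stop on an object; "newtons" is the grip in N (left out, the last holds). Time passes only in rows, so rows that do not move let the fingers close, or fill a call up. It gives the time, the measured TCP pose, the force, the opening and the grip force at its end, in the units of the state.
- sensors.read_state(): the state, without advancing time (a new reading comes with each control period).
- eyes.camera(name): name is "side" or "top" or "wrist"; returns a dict with "pixels" (420x560x3 uint8, red, green, blue), "intrinsics" (3x3 intrinsics, pixels), "k1" (the pictures are not rectified: a ray, as slopes to the right and down, at radius r is drawn at 1 + k1 r^2 times it, then the intrinsics apply), "pose" (4x4, takes a point from camera to world coordinates). Camera axes: x right, y down, z forward; pixel columns grow to the right and rows downward; lengths in m; the calibration is good to about 2 mm. A picture is of the moment at which its call begins. There is no depth.
- order.close_job(): hands the job in; it is judged then, once.
Trained networks look in a picture, given as the dict that the camera call returned (one of the last four; its "shot" number tells which), for a name from the list of things; names that differ only in an ending like _2 or _b are one class to them, and where a whole thing is asked for, a point or a joint stands for the part that bears it (a point fixed in the world has none). Each returns a list of dicts, best first, with "conf" (0 to 1); they miss things now and then, are a little off and sometimes report something else, mostly with a low value. They report only what shows in the picture. A call takes as long as a camera call.
- eyes.look_for(name, picture): "bbox" ([left, top, right, bottom] in pixels, round what is visible of it).
The state is a dict: "time": time; "joint_positions": joint angles; "joint_vel": joint speeds; "joint_torque": joint torques, N m; "ee_pos": TCP position; "eef_rot": TCP orientation; "ft_force": force on the tool from outside, world axes, zero at the start; "torque": the same for the moment, N m; "width": finger opening in m; "grip_force": force on a finger pad.
Only numpy, scipy, OpenCV 4.12 (cv2) and the standard library are available. Lean on these libraries where they do the work, as an engineer would, in place of code of your own. Each camera call takes 0.05 s, during which the arm holds its last target. There are 200 camera calls.

## Working session

There is one attempt and no reset: what is moved stays moved. The work goes in short steps, Python scripts to look and compute and a tool call to move; the robot and the scene stay as the last step left them, time stands still between calls to the robot, and variables do not carry over. Pictures are saved under pics/ and viewed, at most 10 in all, crops included, and the job is handed in when it is done.

Besides the shell and the picture viewer there is one more tool, called after "Request:" as a command line: name --argument value ..., lists and objects as JSON in quotes. arm_command: Moves the arm, as the interface text tells. Its arguments: {"type":"object","properties":{"steps":{"type":"array","items":{"type":"object","properties":{"rot":{"type":"array","items":{"type":"number"}},"slide":{"type":"array","items":{"type":"number"}},"grip":{"type":"number"}}}},"newtons":{"type":"number"}},"required":["steps"]}

```bash
mkdir -p pics
cat > h.py <<'E'
import numpy as np, cv2
from bench import sensors, eyes, order
def ray(c,u,v):
    K=np.array(c["intrinsics"]);T=np.array(c["pose"])
    p=cv2.undistortPoints(np.array([[[u,v]]],float),K,np.array([c["k1"],0,0,0,0],float))[0,0]
    return T[:3,3],T[:3,:3]@np.array([p[0],p[1],1])
def at_z(c,u,v,z):
    o,d=ray(c,u,v);return o+d*(z-o[2])/d[2]
def proj(c,P):
    K=np.array(c["intrinsics"]);T=np.linalg.inv(np.array(c["pose"]))
    R,_=cv2.Rodrigues(T[:3,:3])
    return cv2.projectPoints(np.atleast_2d(np.array(P,float)),R,T[:3,3],K,np.array([c["k1"],0,0,0,0],float))[0][:,0]
def save(c,n): cv2.imwrite("pics/"+n+".png",cv2.cvtColor(np.asarray(c["pixels"]),cv2.COLOR_RGB2BGR))
E
python3 - <<'E'
from h import *
np.set_printoptions(precision=3,suppress=True)
for n in("top","side"):
    c=eyes.camera(n);save(c,n+"0");print(n,c["k1"],np.array(c["pose"]),np.array(c["intrinsics"]))
    for t in["pedal_base","lamp_pedal","focus_lift","lift_lever","lever_pad","lift_stage","pointer_tip","mark_centre","vial"]:
        for d in eyes.look_for(t,c)[:2]: print(t,np.round(d["bbox"]),round(d["conf"],2))
print(sensors.read_state())
E
```

```text
top -0.12998878944215064 [[-0.01  -0.985  0.172  0.313]
 [-1.     0.012  0.012  0.161]
 [-0.014 -0.172 -0.985  1.182]
 [ 0.     0.     0.     1.   ]] [[455.194   0.    279.298]
 [  0.    455.194 208.362]
 [  0.      0.      1.   ]]
pedal_base [307. 139. 344. 197.] 0.74
pedal_base [311. 143. 347. 190.] 0.65
lamp_pedal [311. 144. 345. 188.] 0.8
focus_lift [199. 124. 271. 230.] 0.96
lift_lever [229. 165. 248. 226.] 0.93
lever_pad [230. 163. 249. 226.] 0.78
lift_stage [212. 122. 246. 163.] 0.95
pointer_tip [210. 126. 248. 162.] 0.96
pointer_tip [322. 253. 375. 271.] 0.2
vial [221. 130. 234. 145.] 0.57
side -0.05189838416840306 [[-0.924 -0.254  0.287  0.274]
 [-0.383  0.617 -0.688  0.762]
 [-0.002 -0.745 -0.667  0.658]
 [ 0.     0.     0.     1.   ]] [[399.419   0.    273.504]
 [  0.    399.419 211.49 ]
 [  0.      0.      1.   ]]
pedal_base [223. 174. 284. 215.] 0.88
lamp_pedal [230. 173. 283. 193.] 0.84
focus_lift [152. 214. 284. 294.] 0.93
lift_lever [202. 227. 286. 246.] 0.75
lever_pad [205. 227. 284. 248.] 0.87
lift_stage [157. 212. 205. 241.] 0.79
pointer_tip [157. 212. 201. 243.] 0.9
vial [159. 209. 204. 244.] 0.73
vial [170. 203. 182. 230.] 0.62
{'time': 1.0, 'joint_positions': array([-1.355,  0.332, -0.065,  1.46 ,  0.022,  1.35 , -0.089]), 'joint_vel': array([ 0.002,  0.001,  0.001, -0.001,  0.   ,  0.002,  0.001]), 'joint_torque': array([ -0.001, -62.305,   0.024, -39.012,  -0.061,   0.031,   0.   ]), 'ee_pos': array([0.148, 0.607, 0.223]), 'eef_rot': array([ 0.119,  0.993,  0.   , -0.   ]), 'ft_force': array([ 0.412, -0.829, -0.249]), 'torque': array([-0.01 , -0.024, -0.005]), 'grip_force': 0.0, 'width': 0.08672516139967627}
```

Run:
```python
import cv2,numpy as np
a=cv2.imread("pics/top0.png")[100:280,150:410];b=cv2.imread("pics/side0.png")[140:310,120:380]
a=cv2.resize(a,None,fx=3,fy=3,interpolation=3);b=cv2.resize(b,None,fx=3,fy=3,interpolation=3)
cv2.imwrite("pics/a.png",a);cv2.imwrite("pics/b.png",b)
```

```text
(no output)
```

View pics/a.png

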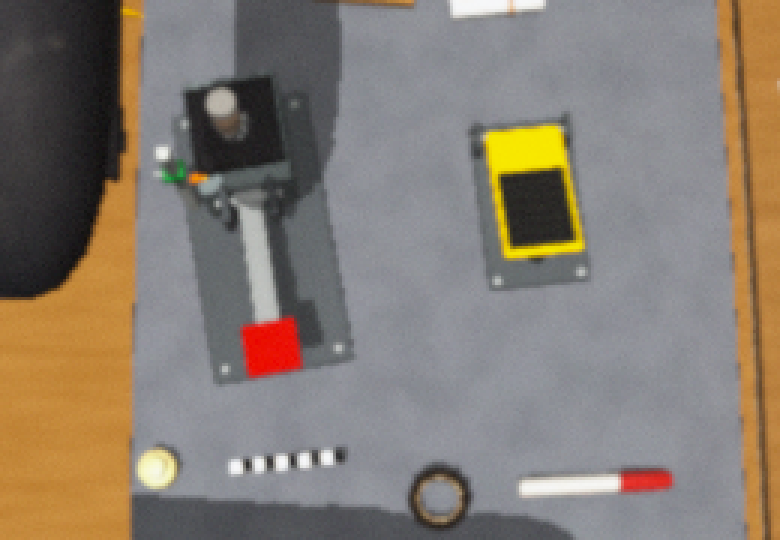

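View pics/b.png

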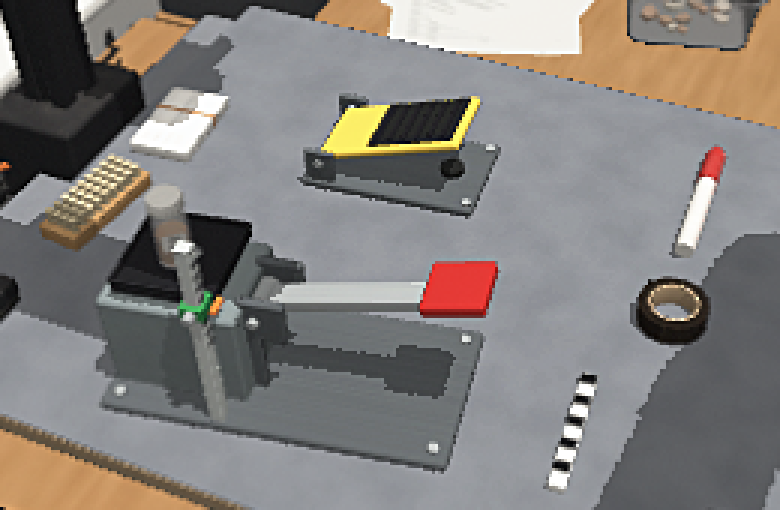

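Picture a (top, crop offset 150,100, ×3) shows the lift on the left, with its red pad at (272,347). The yellow pedal is on the right, its free end at about (543,255). Both point towards the robot. Picture b (side, crop offset 120,140) shows the green mark at (193,305) and the pointer at (215,306). The top view puts the bystanders nearer the robot than both.

```bash
cat >> h.py <<'E'
from scipy.optimize import least_squares
def fit(obs,x0):
    # obs: (cam, local xyz, (u,v)); x=(X,Y,yaw)
    def W(x,p):
        c,s=np.cos(x[2]),np.sin(x[2]);return [x[0]+c*p[0]-s*p[1],x[1]+s*p[0]+c*p[1],p[2]]
    f=lambda x:np.concatenate([proj(c,W(x,p))[0]-q for c,p,q in obs])
    return least_squares(f,x0,loss="soft_l1"),W
E
python3 - <<'E'
from h import *
np.set_printoptions(precision=4,suppress=True)
t=eyes.camera("top");s=eyes.camera("side")
A=lambda u,v:np.array([150+u/3,100+v/3])
B=lambda u,v:np.array([120+u/3,140+v/3])
lift=[(t,(-.11,.062,.008),A(215,383)),(t,(-.11,-.062,.008),A(353,355)),(t,(-.11-.0,0,.008),A(284,369)),
(t,(30e-3-.14*np.cos(.22)-.00,0,.117),A(272,347)),
(s,(-.11,.062,.008),B(443,468)),(s,(-.11,-.062,.008),B(482,333)),(s,(.14,.062,.008),B(102,405)),(s,(-.107,0,.117),B(458,288)),(s,(.052,.054,.168),B(180,243))]
r,W=fit(lift,[.45,.25,0]);print("lift",r.x,r.fun)
x=r.x
P=W(x,(.03-.14*np.cos(.22),0,.117));print("pad",P)
for z in np.arange(.1,.136,.004):
    print(round(z,3),(proj(s,W(x,(.052,.054,z)))[0]-[120,140])*3,(proj(s,W(x,(.052,.044,z)))[0]-[120,140])*3)
ped=[(t,(-.075,.045,.008),A(491,290)),(t,(-.075,-.045,.008),A(590,280)),
(t,(.058-.124*np.cos(.3),.034,.026+.124*np.sin(.3)+.008),A(504,260)),(t,(.058-.124*np.cos(.3),-.034,.026+.124*np.sin(.3)+.008),A(585,250)),
(s,(-.075,.045,.008),B(469,214)),(s,(-.075,-.045,.008),B(500,147)),(s,(.075,.045,.008),B(302,182))]
r,W=fit(ped,[.5,0,0]);print("pedal",r.x,r.fun)
print("tread",W(r.x,(.058-.1*np.cos(.3),0,.061)), W(r.x,(.058-.1*np.cos(.04),0,.035)))
np.save("p.npy",np.array([x,r.x]))
E
```

```text
lift [0.5876 0.2853 0.1741] [-0.3887  0.2639  0.3362  0.9201 -0.0424  0.5982 -0.3677  0.1599  0.0585
 -0.3206 -0.119  -0.5211 -2.7488 -0.922   0.2401 -1.1254 -0.2864  1.0818]
pad [np.float64(0.48253865785805033), np.float64(0.2668635320543314), 0.117]
0.1 [196.2025 324.0259] [202.042  312.8555]
0.104 [195.2523 319.7102] [201.122  308.5405]
0.108 [194.2958 315.3637] [200.1958 304.1951]
0.112 [193.3328 310.986 ] [199.2636 299.8188]
0.116 [192.3634 306.577 ] [198.3251 295.4115]
0.12 [191.3873 302.1361] [197.3803 290.9727]
0.124 [190.4047 297.6631] [196.4292 286.5023]
0.128 [189.4154 293.1578] [195.4717 281.9997]
0.132 [188.4194 288.6196] [194.5078 277.4648]
pedal [0.6257 0.0504 0.1108] [-0.7368  0.8601  0.0759  0.0903 -0.0144 -0.2313 -0.1522 -0.1329  0.8029
 -0.4607 -0.1346 -0.2325 -0.6954 -0.7185]
tread [np.float64(0.5884404304597018), np.float64(0.046234462300424606), 0.061] [np.float64(0.5840809607162294), np.float64(0.04574949530294753), 0.035]
```

Request:
arm_command --steps '[{"slide": [0.03,-0.04,0],"grip": 0},{"slide": [0.03,-0.04,0],"grip": 0},{"slide": [0.03,-0.04,0],"grip": 0},{"slide": [0.03,-0.04,0],"grip": 0},{"slide": [0.03,-0.04,0],"grip": 0},{"slide": [0.03,-0.04,0],"grip": 0},{"slide": [0.03,-0.04,0],"grip": 0},{"slide": [0.03,-0.04,0],"grip": 0}]' --newtons 20

```text
schema error: expected keys rot, slide, grip
```

Request:
arm_command --steps '[{"rot": [0,0,0],"slide": [0.03,-0.04,0],"grip": 0},{"rot": [0,0,0],"slide": [0.03,-0.04,0],"grip": 0},{"rot": [0,0,0],"slide": [0.03,-0.04,0],"grip": 0},{"rot": [0,0,0],"slide": [0.03,-0.04,0],"grip": 0},{"rot": [0,0,0],"slide": [0.03,-0.04,0],"grip": 0},{"rot": [0,0,0],"slide": [0.03,-0.04,0],"grip": 0},{"rot": [0,0,0],"slide": [0.03,-0.04,0],"grip": 0},{"rot": [0,0,0],"slide": [0.03,-0.04,0],"grip": 0}]' --newtons 20

```text
time: 2.1
ee_pos: [0.3887, 0.2859, 0.2228]
eef_rot: [0.119, 0.993, 0.0, 0.0]
ft_force: [0.4, 0.9, 0.2]
width: 0.015
grip_force: 0.0
```

Request:
arm_command --steps '[{"rot": [0,0,0],"slide": [0.025,-0.03,0],"grip": 0},{"rot": [0,0,0],"slide": [0.025,-0.03,0],"grip": 0},{"rot": [0,0,0],"slide": [0.025,-0.03,0],"grip": 0},{"rot": [0,0,0],"slide": [0.025,-0.03,-0.02],"grip": 0},{"rot": [0,0,0],"slide": [0.025,-0.03,-0.03],"grip": 0},{"rot": [0,0,0],"slide": [0.025,-0.03,-0.03],"grip": 0},{"rot": [0,0,0],"slide": [0.025,-0.03,-0.03],"grip": 0},{"rot": [0,0,0],"slide": [0.025,-0.03,0],"grip": 0}]'

```text
time: 3.1
ee_pos: [0.587, 0.0462, 0.1101]
eef_rot: [0.119, 0.993, -0.001, -0.002]
ft_force: [-0.3, 0.8, 0.2]
width: 0.0004
grip_force: 0.0
```

Run:
```python
from h import *
s=eyes.camera("side");w=eyes.camera("wrist")
a=cv2.resize(s["pixels"][130:310,120:320],None,fx=3,fy=3,interpolation=3)
save({"pixels":a},"c");save(w,"w1")
print(sensors.read_state()["ee_pos"])
```

```text
[0.58935945 0.04269126 0.11218288]
```

View pics/c.png

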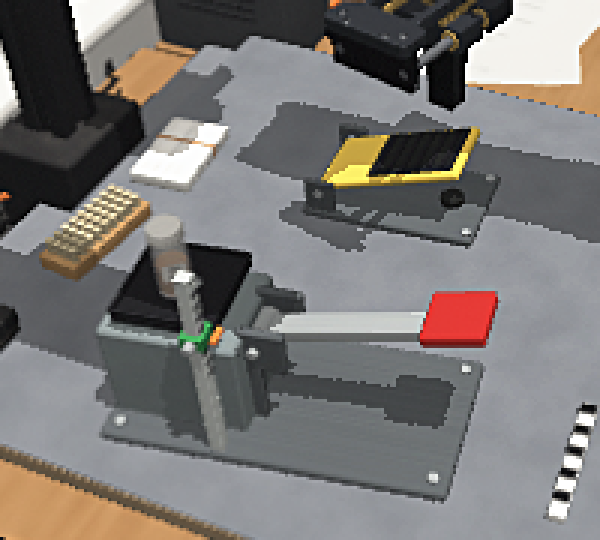

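View pics/w1.png

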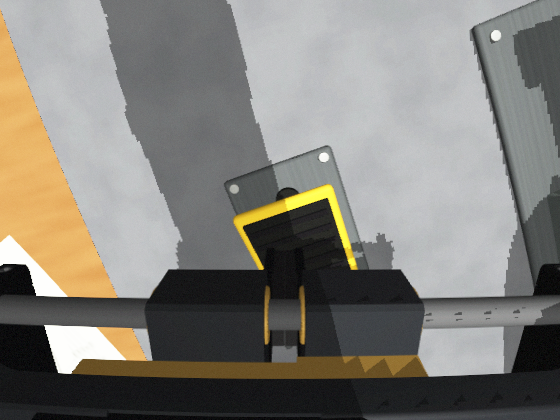

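The fingers are over the tread, centred on its width in the wrist picture at about (287,230). Now I'll press the pedal.

Request:
arm_command --steps '[{"rot": [0,0,0],"slide": [0,0,-0.03],"grip": 0},{"rot": [0,0,0],"slide": [0,0,-0.015],"grip": 0},{"rot": [0,0,0],"slide": [0,0,-0.012],"grip": 0},{"rot": [0,0,0],"slide": [0,0,-0.01],"grip": 0},{"rot": [0,0,0],"slide": [0,0,-0.008],"grip": 0},{"rot": [0,0,0],"slide": [0,0,-0.003],"grip": 0},{"rot": [0,0,0],"slide": [0,0,0],"grip": 0},{"rot": [0,0,0],"slide": [0,0,0],"grip": 0}]'

```text
time: 4.2
ee_pos: [0.5871, 0.0476, 0.0362]
eef_rot: [0.119, 0.993, 0.0, -0.001]
ft_force: [-11.3, -1.3, 18.8]
width: 0.0008
grip_force: 9.5
```

Run:
```python
from h import *
s=eyes.camera("side");w=eyes.camera("wrist")
a=cv2.resize(s["pixels"][130:250,200:320],None,fx=4,fy=4,interpolation=3)
save({"pixels":a},"d")
S=sensors.read_state();print(S["ee_pos"],S["ft_force"],S["time"])
```

```text
[0.5870991  0.04763683 0.0362288 ] [-11.59243574  -0.60441563  20.38727517] 4.3
```

View pics/d.png

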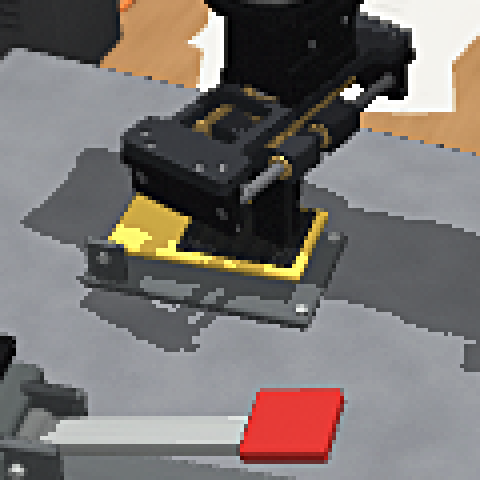

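The picture shows the pedal pressed flat, and the 20 N force is well above the 10 N stop force. I'll press slightly further for margin, hold, then release.

Request:
arm_command --steps '[{"rot": [0,0,0],"slide": [0,0,-0.002],"grip": 0},{"rot": [0,0,0],"slide": [0,0,0],"grip": 0},{"rot": [0,0,0],"slide": [0,0,0],"grip": 0},{"rot": [0,0,0],"slide": [0,0,0],"grip": 0},{"rot": [0,0,0],"slide": [0,0,0.01],"grip": 0},{"rot": [0,0,0],"slide": [0,0,0.02],"grip": 0},{"rot": [0,0,0],"slide": [0,0,0.05],"grip": 0},{"rot": [0,0,0],"slide": [0,0,0.06],"grip": 0}]'

```text
time: 5.3
ee_pos: [0.5869, 0.0474, 0.174]
eef_rot: [0.119, 0.993, -0.0, -0.001]
ft_force: [1.3, 0.8, 0.2]
width: 0.0006
grip_force: 0.0
```

Request:
arm_command --steps '[{"rot": [0,0,0],"slide": [-0.013,0.028,0],"grip": 0},{"rot": [0,0,0],"slide": [-0.013,0.028,0],"grip": 0},{"rot": [0,0,0],"slide": [-0.013,0.028,0],"grip": 0},{"rot": [0,0,0],"slide": [-0.013,0.028,0],"grip": 0},{"rot": [0,0,0],"slide": [-0.013,0.028,0],"grip": 0},{"rot": [0,0,0],"slide": [-0.013,0.028,0],"grip": 0},{"rot": [0,0,0],"slide": [-0.013,0.028,0],"grip": 0},{"rot": [0,0,0],"slide": [-0.013,0.026,0],"grip": 0}]'

```text
time: 6.3
ee_pos: [0.4831, 0.2704, 0.1733]
eef_rot: [0.119, 0.993, 0.0, 0.0]
ft_force: [-0.1, -0.6, -0.4]
width: 0.0006
grip_force: 0.0
```

Run:
```python
from h import *
s=eyes.camera("side");w=eyes.camera("wrist")
a=cv2.resize(s["pixels"][130:310,120:320],None,fx=3,fy=3,interpolation=3)
save({"pixels":a},"e")
S=sensors.read_state();print(S["ee_pos"],S["ft_force"],S["time"])
```

```text
[0.48174302 0.2728639  0.17311184] [ 0.18468238 -0.33879703 -0.54273865] 6.4
```

View pics/e.png

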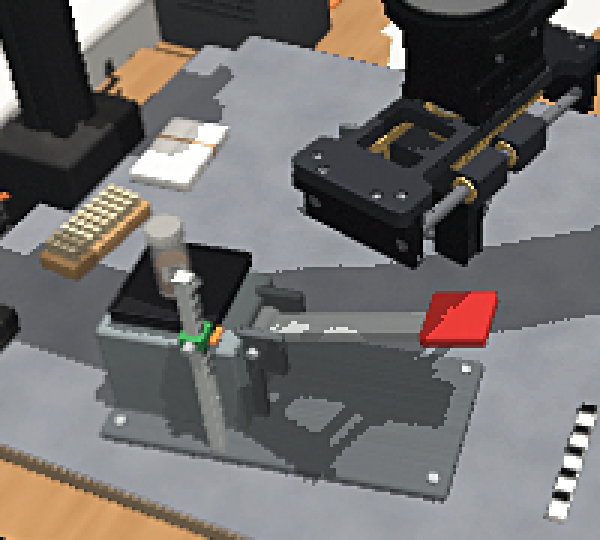

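The side picture shows the pedal clear, the tool above the red pad at about (460,260), and the green mark (195,338) and orange pointer (217,336) both visible. Next I'll measure the mark and pointer blobs.

```bash
cat >> h.py <<'E'
def blobs(c,roi):
    l,t,r,b=roi;I=np.asarray(c["pixels"])[t:b,l:r].astype(float);R,G,B=I[...,0],I[...,1],I[...,2]
    out={}
    for n,w in(("green",np.clip(G-np.maximum(R,B)-15,0,None)),("orange",np.clip(np.minimum(R-G,G-B*.8)-15,0,None)*(R>120)),("yellow",np.clip(np.minimum(R,G)-B-60,0,None))):
        y,x=np.mgrid[t:b,l:r];s=w.sum()
        out[n]=None if s==0 else np.array([(x*w).sum()/s,(y*w).sum()/s,(w>0).sum()])
    return out
E
python3 - <<'E'
from h import *
np.set_printoptions(precision=3,suppress=True)
L=np.load("p.npy")[0];_,W=fit([(eyes.camera("side"),(0,0,0),[0,0])],L)
s=eyes.camera("side");t=eyes.camera("top")
W=lambda p:[L[0]+np.cos(L[2])*p[0]-np.sin(L[2])*p[1],L[1]+np.sin(L[2])*p[0]+np.cos(L[2])*p[1],p[2]]
bs=blobs(s,(160,220,210,270));bt=blobs(t,(195,145,235,170));print(bs,bt)
g=bs["green"][:2];o=bs["orange"][:2]
for z in(.112,.116,.12,.124):print(z,proj(s,W((.052,.054,z)))[0]-g)
# orange position at z=.1 from both cams, in lift frame
for c,b in((s,bs),(t,bt)):
  for n,z in(("orange",.1),("green",.118)):
    if b[n] is None: continue
    P=at_z(c,b[n][0],b[n][1],z)[:2]-L[:2];cc,ss=np.cos(L[2]),np.sin(L[2])
    print(n,z,cc*P[0]+ss*P[1],-ss*P[0]+cc*P[1])
# triangulate
def tri(n):
  A=[];b=[]
  for c,q in((s,bs[n]),(t,bt[n])):
    O,d=ray(c,q[0],q[1]);d/=np.linalg.norm(d);M=np.eye(3)-np.outer(d,d);A.append(M);b.append(M@O)
  return np.linalg.lstsq(np.vstack(A),np.hstack(b),rcond=None)[0]
for n in("green","orange"):
  if bt[n] is not None: print(n,"tri",tri(n))
E
```

```text
{'green': array([185.038, 241.6  ,  58.   ]), 'orange': array([191.607, 241.55 ,  20.   ]), 'yellow': array([191.659, 240.893,  11.   ])} {'green': None, 'orange': array([210.98 , 151.271, 128.   ]), 'yellow': None}
0.112 [-0.593  2.062]
0.116 [-0.917  0.592]
0.12 [-1.242 -0.888]
0.124 [-1.569 -2.379]
orange 0.1 0.04662067468708031 0.035336573309484184
green 0.118 0.049868434001096765 0.05391599779746524
orange 0.1 0.0698629719935374 0.045910582622958794
orange tri [0.634 0.337 0.11 ]
```

Request:
arm_command --steps '[{"rot": [0,0,0],"slide": [0,-0.006,-0.02],"grip": 0},{"rot": [0,0,0],"slide": [0,0,-0.02],"grip": 0},{"rot": [0,0,0],"slide": [0,0,-0.012],"grip": 0},{"rot": [0,0,0],"slide": [0,0,-0.008],"grip": 0},{"rot": [0,0,0],"slide": [0,0,-0.006],"grip": 0},{"rot": [0,0,0],"slide": [0,0,-0.006],"grip": 0},{"rot": [0,0,0],"slide": [0,0,0],"grip": 0},{"rot": [0,0,0],"slide": [0,0,0],"grip": 0}]'

```text
time: 7.55
ee_pos: [0.484, 0.2632, 0.1014]
eef_rot: [0.119, 0.993, 0.0, -0.0]
ft_force: [-3.3, -1.2, 7.5]
width: 0.0007
grip_force: 3.1
```

Request:
arm_command --steps '[{"rot": [0,0,0],"slide": [0,0,-0.004],"grip": 0},{"rot": [0,0,0],"slide": [0,0,-0.004],"grip": 0},{"rot": [0,0,0],"slide": [0,0,0],"grip": 0},{"rot": [0,0,0],"slide": [0,0,0],"grip": 0},{"rot": [0,0,0],"slide": [0,0,0],"grip": 0},{"rot": [0,0,0],"slide": [0,0,0],"grip": 0},{"rot": [0,0,0],"slide": [0,0,0],"grip": 0},{"rot": [0,0,0],"slide": [0,0,0],"grip": 0}]'

```text
time: 8.55
ee_pos: [0.4837, 0.2633, 0.0934]
eef_rot: [0.119, 0.993, 0.0, -0.0]
ft_force: [-4.2, -2.6, 7.4]
width: 0.0006
grip_force: 3.6
```

Run:
```python
from h import *
np.set_printoptions(precision=3,suppress=True)
L=np.load("p.npy")[0]
W=lambda p:[L[0]+np.cos(L[2])*p[0]-np.sin(L[2])*p[1],L[1]+np.sin(L[2])*p[0]+np.cos(L[2])*p[1],p[2]]
s=eyes.camera("side")
b=blobs(s,(160,200,210,270));print(b)
o=b["orange"][:2]
for z in(.100,.112,.116,.12,.124):print(z,proj(s,W((.0466,.0353,z)))[0]-o)
S=sensors.read_state();print(S["ee_pos"],S["ft_force"],S["time"])
save({"pixels":cv2.resize(s["pixels"][190:290,140:310],None,fx=4,fy=4,interpolation=3)},"f")
```

```text
{'green': array([185.078, 241.714,  58.   ]), 'orange': array([179.015, 221.445,  77.   ]), 'yellow': array([186.958, 231.328,  20.   ])}
0.1 [12.609 20.093]
0.112 [11.735 15.748]
0.116 [11.44  14.279]
0.12 [11.142 12.8  ]
0.124 [10.843 11.311]
[0.484 0.263 0.093] [-4.714 -1.95   7.744] 8.6
```

View pics/f.png

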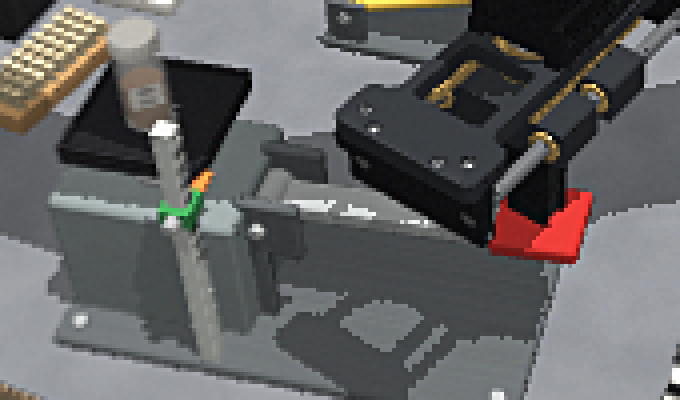

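The picture shows the tool pressing the red pad, with the orange pointer raised to (203,182) beside the green collar, which now shows a piece running up towards the pointer. The earlier orange blob included the vial's contents, so I'll re-measure in a tighter window and check the pedal against the first picture.

Run:
```python
from h import *
np.set_printoptions(precision=3,suppress=True)
L=np.load("p.npy")[0]
W=lambda p:[L[0]+np.cos(L[2])*p[0]-np.sin(L[2])*p[1],L[1]+np.sin(L[2])*p[0]+np.cos(L[2])*p[1],p[2]]
s=eyes.camera("side");s0={"pixels":cv2.imread("pics/side0.png")[...,::-1]}
roi=(187,228,200,250)
n=blobs(s,roi);a=blobs(s0,roi);print(a["orange"],n["orange"],a["green"],n["green"])
o=n["orange"][:2]-a["orange"][:2]
base=proj(s,W((.0466,.0353,.1)))[0]
for z in(.112,.116,.12,.124):print(z,proj(s,W((.0466,.0353,z)))[0]-base,"measured",o)
P=s["pixels"]
print("pedal yellow",blobs(s0,(220,165,300,220))["yellow"],blobs(s,(220,165,300,220))["yellow"])
C=lambda im:np.vstack([cv2.resize(np.ascontiguousarray(im[215:260,170:220]),None,fx=6,fy=6,interpolation=0)])
save({"pixels":np.hstack([C(s0["pixels"]),C(P)])},"g")
```

```text
[191.584 241.463  19.   ] [190.081 234.88   20.   ] [188.055 240.419  28.   ] [188.078 240.691  29.   ]
0.112 [-0.874 -4.345] measured [-1.503 -6.583]
0.116 [-1.17  -5.814] measured [-1.503 -6.583]
0.12 [-1.467 -7.293] measured [-1.503 -6.583]
0.124 [-1.766 -8.782] measured [-1.503 -6.583]
pedal yellow [247.461 183.575 392.   ] [239.811 184.123 299.   ]
```

View pics/g.png

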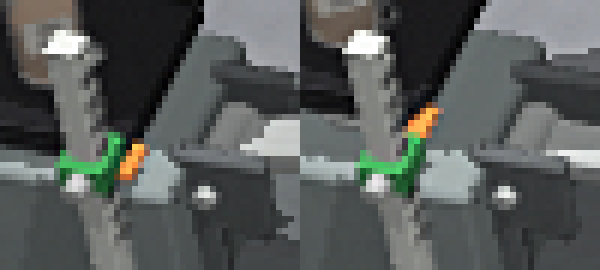

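The left half (rest) and right half (now) show the pointer raised from (132,162) to (424,122). The collar is L-shaped with the post in front of part of it, so I'll check the mark's height against its projected box extents.

Run:
```python
from h import *
np.set_printoptions(precision=2,suppress=True)
L=np.load("p.npy")[0]
W=lambda p:[L[0]+np.cos(L[2])*p[0]-np.sin(L[2])*p[1],L[1]+np.sin(L[2])*p[0]+np.cos(L[2])*p[1],p[2]]
s=eyes.camera("side");I=np.asarray(s["pixels"]).astype(int)
m=(I[...,1]-np.maximum(I[...,0],I[...,2])>15)[225:260,170:200]
for r in range(35):
    if m[r].any(): print(225+r,"".join(".#"[v] for v in m[r].astype(int)))
for z in(.114,.118,.122,.126):
    q=proj(s,[W((.052+a*.008,.054+b*.009,z+c*.005)) for a in(-1,1) for b in(-1,1) for c in(-1,1)])
    print(z,"x",q[:,0].min(),q[:,0].max(),"y",q[:,1].min(),q[:,1].max(),"toprim",q[1],q[3],q[5],q[7])
```

```text
237 ..................##..........
238 ..................###.........
239 ..................###.........
240 ..........##.....####.........
241 ..........###....####.........
242 .........###########..........
243 ..........##########..........
244 ..........##...####...........
245 ..........#....####...........
246 ...............####...........
247 ................##............
0.114 x 178.04054647926614 190.3913333777396 y 237.0745310686377 248.85277705519894 toprim [189.64 238.39] [186.08 245.18] [181.73 237.07] [178.04 243.81]
0.118 x 177.6901222995162 190.09224592983676 y 235.58748194395537 247.39038496479344 toprim [189.34 236.9 ] [185.75 243.69] [181.39 235.59] [177.69 242.32]
0.122 x 177.3373011154789 189.79115594663992 y 234.08979431528775 245.91734879128802 toprim [189.03 235.4 ] [185.43 242.19] [181.06 234.09] [177.34 240.82]
0.126 x 176.98206000163634 189.48804466474343 y 232.58136062971747 244.4335585766746 toprim [188.72 233.89] [185.1  240.68] [180.73 232.58] [176.98 239.31]
```

The box model with the mark at z ≈ 0.117–0.118 matches the collar's extents. The pointer is at about 0.117–0.118 both by picture and by lever geometry. I'll check the pedal from the top camera, then hand in.

Run:
```python
from h import *
t=eyes.camera("top");t0={"pixels":cv2.imread("pics/top0.png")[...,::-1]}
r=(300,130,355,200);a=blobs(t0,r)["yellow"];b=blobs(t,r)["yellow"]
S=sensors.read_state();print(a,b,S["ee_pos"],S["ft_force"],S["time"])
if np.abs(a[:2]-b[:2]).max()<1 and abs(a[2]-b[2])<40 and S["ft_force"][2]>5: print(order.close_job())
```

```text
[325.96822333 157.65532907 675.        ] [325.951252   157.57266189 674.        ] [0.48366582 0.26327594 0.09337738] [-5.60014037 -2.11031493  6.86059775] 8.75
the job is handed in; nothing more can be done
None
```

I pressed the pedal to its stop and let it spring back, then handed the job in with the lever held at about 7 N and the pointer within about 1 mm of the green mark by my measurements; no verdict was shown.

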